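# Wheel the cruet trolley onto its drip mat

### The arm

A 6-joint arm with a two-finger parallel gripper is mounted at the origin on a cart in front of the work surface, level with it; the furniture and walls round the work are solid. World frame = base frame: x ahead of the robot, y to its left, z up, the work surface at z = 0. Lengths are in mm, angles in rad, forces in N, time in s.
With the tool pointing down it reaches from about 350 to 875 mm from the base axis. Payload 4.2 kg.
Tool frame: the origin (TCP) lies between the finger pads; the fingertips stand 25 mm ahead of it and the grasp point (between the pads) lies 6 mm ahead of it; z points along the fingers, y is the line along which they close (so a half turn about z gives the same grasp; the last joint's range is limited). The gripper opens to 85 mm and grips with 20 to 120 N. Pads are 22 mm wide; open, the fingers measure 114 mm over their backs; the gripper's body (76 mm by 85 mm) begins 54 mm behind the grasp point. The pads swing forward as they close: fully open they stand 13 mm farther back than shut.
Start: joints at [-0.958, 0.385, 0.008, 0, -1.194, -0.259], TCP at [216.555, -586.262, 256.312] pointing down, gripper open.
Joint ranges: [-3.14, 3.14], [-1.21, 2.06], [-1.07, 1.41], [-3.16, 2.05], [-2.99, -0.16], [-3.1, 3.1]. Speed limits (rad/s): [2.79, 2.79, 3.14, 3.14, 3.14, 3.14].

### API

Orientations are given as a unit quaternion [x, y, z, w].
In Python, from bench import read_state, imaging, workorder, nets gives the robot as it stands.
- The arm moves only by the tool apply_moves, never from a script. Its argument "rows" is a list of rows, each an object with "hand": the opening, from -1 (shut) to 1 (fully open); "delta_pos": the shift along the tool's x, y, z in mm, a list of three; "yaw": the turn about the tool's z in rad. A call has 1 to 12 rows; each row is the pose to reach, as a shift and turn from the pose commanded when the call began, along the tool's axes at that moment; what a row does not reach only later rows make up. A row lasts 1/12 s, in which the tool goes at most 41.7 mm and 7.16 degrees, less where a joint would pass 70% of its speed; a pose out of reach is approached as far as the arm can. A call with a gripper value outside its range is refused whole. The fingers move at their own pace and stop on an object; the grip force is fixed at half the most. Time passes only in rows, so rows that repeat a pose let the fingers close. It gives the time, the measured TCP pose, the force, the opening and the grip force at its end, in the units of the state.
- read_state(): the state, without advancing time (a new reading comes with each control period).
- imaging.get_image(name): name is "scene" or "top" or "wrist"; returns a dict with "pixels" (400x640x3 uint8, red, green, blue), "fx", "fy", "cx", "cy" (pixels), "dist" ([k1, k2, p1, p2, k3] as OpenCV has them; the pictures are not rectified), "xyz" and "rotation" of the camera in the world. Camera axes: x right, y down, z forward; pixel columns grow to the right and rows downward; lengths in mm; the calibration is good to about 2 mm. A picture is of the moment at which its call begins. There is no depth.
- workorder.job_done(): hands the job in; it is judged then, once.
Trained networks look in the newest picture that a camera, given by its name, has taken for a name from the list of things; names that differ only in an ending like _2 or _b are one class to them, and where a whole thing is asked for, a point or a joint stands for the part that bears it (a point fixed in the world has none). Each returns a list of dicts, best first, with "score" (0 to 1); they miss things now and then, are a little off and sometimes report something else, mostly with a low value. They report only what shows in the picture. A call takes as long as a camera call.
- nets.find_in(camera, query): "location" ([row, column] in pixels, amid what is visible of it).
- nets.pinpoint(camera, query): "location" ([row, column] in pixels: a listed point, or the origin of a listed thing).
The state is a dict: "clock": time; "joints": joint angles; "joint_vel": joint speeds; "joint_efforts": joint torques, N m; "position": TCP position; "ee_rot": TCP orientation; "contact_force": force on the tool from outside, world axes, zero at the start; "wrist_torque": the same for the moment, N m; "gripper_width": finger opening in mm; "grasp_force": force on a finger pad.
Only numpy, scipy, OpenCV 4.12 (cv2) and the standard library are available. Lean on these libraries where they do the work, as an engineer would, in place of code of your own. Each camera call takes 0.05 s, during which the arm holds its last target. There are 200 camera calls.

### The job

Wheel the loaded cruet trolley back onto the grey-green drip mat beside the microwave. Its two front castors are turned sideways: push it ahead by its bar until both castors have swung round to trail straight, before it reaches the mat, then steer it so that it stands with all four wheels on the mat, square to the mat, the push bar still at the end away from the microwave and the castors trailing. Keep it rolling on the worktop rather than lifting it, keep everything in it upright, and leave the other things on the worktop alone.

Things in the scene. Friction and masses are not known exactly. Their poses are not given: they have to be found in the camera images.
- trolley: Light-wood tray on 4 wheels, 210 (x) x 150 mm (y), rim 70 mm high, steel push bar behind; about 1.3 kg loaded, rolls at 1 to 2 N, stops within 10 mm when not pushed. Origin on the worktop under the tray's middle; x ahead, from push bar to front castors; z up. Rear wheels (x -75, y +-55 mm) are fixed: it rolls along x and turns about the middle of the rear axle. Front wheels are swivel castors.
- push_bar (a point): Middle of the push bar: level, black rubber sleeve, 13 mm thick, straight for 122 mm along the trolley's y, 145 mm behind the trolley's origin, 115 mm above the worktop. Free from behind and above: push it with one finger or with both side by side, or pinch it fore and aft.
- castor_l (a joint): Swivel angle (rad) of the left front castor about a vertical axis at x +75, y +55 mm in the trolley frame. 0: the wheel trails straight, 20 mm behind its axis toward the push bar; positive is counter-clockwise from above. No stops; rolling drags it round: 50 to 70 mm of straight travel ahead brings it near 0 (or a whole turn).
- castor_r (a joint): The same for the right front castor, at x +75, y -55 mm.
- wheel_fl (a point): Centre of the left front (castor) wheel, 28 mm in diameter, 20 mm from the castor's axis, 14 mm above the worktop.
- wheel_fr (a point): Centre of the right front (castor) wheel, likewise.
- wheel_rl (a point): Centre of the left rear fixed wheel, 28 mm in diameter, at x -75, y +55 mm in the trolley frame.
- wheel_rr (a point): Centre of the right rear fixed wheel, at x -75, y -55 mm in the trolley frame.
- drip_mat: Thin grey-green ribbed silicone mat with a pale border line, 250 (x) x 180 mm (y), flush on the worktop by the microwave (1 mm, no step for the wheels); it does not move. Origin: its middle. x runs along its length toward the microwave: a trolley parked squarely has its x along the mat's x.
- pepper_mill: Wooden pepper mill, 58 mm diameter, 170 mm tall, stands in the front half of the tray (tray floor 43 mm above the worktop). Origin: middle of its underside.
- salt_shaker: Salt shaker, 44 mm diameter, 90 mm tall, front half of the tray. Origin: middle of its underside.
- honey_jar: Honey jar with red lid, 60 mm wide, 86 mm tall, rear half of the tray. Origin: middle of its underside.
- spice_0: Spice jar with black cap, 41 mm diameter, 105 mm tall, rear half of the tray. Origin: middle of its underside.
- mug_tea: Dark mug, 82 mm wide, 107 mm tall, loose on the near left of the worktop; not to be disturbed. Origin: under its middle.
- notebook: Black notebook, 210 x 153 x 16 mm, lying at the near edge; not to be disturbed. Origin: middle of its underside.

How it is judged:
By the outcome, as a careful person would: the job done as asked, in the order asked, and still so for the second after the job is handed in, with the robot touching nothing.
It also fails if it takes over 45 s, if anything falls off the work surface, if the arm or the gripper's body presses on something with over 40 N, if the wrist force passes 120 N, or if a joint passes its speed limit or range.

## Working session

There is one attempt and no reset: what is moved stays moved. The work goes in short steps, Python scripts to look and compute and a tool call to move; the robot and the scene stay as the last step left them, time stands still between calls to the robot, and variables do not carry over. Pictures are saved under pics/ and viewed, at most 10 in all, crops included, and the job is handed in when it is done.

Besides the shell and the picture viewer there is one more tool, called by a JSON object that holds its "method" and its "body", one argument or row to a line. apply_moves: Moves the arm, as the interface text tells. Its arguments: {"type":"object","properties":{"rows":{"type":"array"}},"required":["rows"]}

```bash
mkdir -p pics; cat > h.py <<'E'
import numpy as np, cv2
from bench import read_state, imaging, workorder, nets
from scipy.spatial.transform import Rotation as R
def Rm(im):
    r=np.array(im["rotation"],float)
    return r if r.shape==(3,3) else R.from_quat(r).as_matrix()
def ray(im,loc):
    K=np.array([[im["fx"],0,im["cx"]],[0,im["fy"],im["cy"]],[0,0,1.]])
    p=cv2.undistortPoints(np.array([[[loc[1],loc[0]]]],float),K,np.array(im["dist"],float))[0,0]
    return Rm(im)@np.array([p[0],p[1],1.])
def at(im,loc,z):
    d=ray(im,loc);c=np.array(im["xyz"],float)
    return c+d*(z-c[2])/d[2]
def proj(im,P):
    K=np.array([[im["fx"],0,im["cx"]],[0,im["fy"],im["cy"]],[0,0,1.]])
    M=Rm(im).T
    q,_=cv2.projectPoints(np.array(P,float).reshape(-1,1,3),cv2.Rodrigues(M)[0],-M@np.array(im["xyz"],float),K,np.array(im["dist"],float))
    return q[:,0,::-1]
Z=dict(push_bar=115,wheel_fl=14,wheel_fr=14,wheel_rl=14,wheel_rr=14,drip_mat=1,trolley=0,pepper_mill=43,honey_jar=43,salt_shaker=43,spice_0=43,mug_tea=0,notebook=0)
def look(cams=("top","scene"),names=Z,save=None):
    for c in cams:
        im=imaging.get_image(c)
        if save: cv2.imwrite(f"pics/{save}_{c}.png",im["pixels"][:,:,::-1])
        for n in names:
            for r in nets.pinpoint(c,n)[:2]:
                if r["score"]>.2: print(c,n,round(r["score"],2),np.round(r["location"]),np.round(at(im,r["location"],Z[n])))
E
python3 - <<'E'
from h import *
s=read_state();print(s["position"],s["ee_rot"],s["contact_force"],s["clock"])
look(save="a")
im=imaging.get_image("top");print(im["xyz"],im["rotation"])
E
```

```text
[ 216.38985836 -585.7972415   255.21646171] [-1.75901390e-01  9.84407195e-01  1.05691739e-03 -2.41146963e-04] [-0.47486127  1.12808038  0.70478378] 0.0
top push_bar 0.95 [169. 430.] [ 515. -396.  115.]
top wheel_fr 0.69 [160. 365.] [ 563. -214.   14.]
top wheel_rl 0.87 [191. 401.] [ 460. -332.   14.]
top wheel_rr 0.95 [157. 405.] [ 573. -346.   14.]
top drip_mat 0.76 [176. 220.] [503. 263.   1.]
top trolley 0.71 [175. 379.] [ 516. -261.    0.]
top pepper_mill 0.64 [160. 365.] [ 555. -208.   43.]
top pepper_mill 0.54 [178. 366.] [ 499. -212.   43.]
top honey_jar 0.56 [181. 397.] [ 487. -310.   43.]
top salt_shaker 0.65 [176. 363.] [ 502. -203.   43.]
top spice_0 0.64 [160. 397.] [ 556. -313.   43.]
top mug_tea 0.81 [234. 226.] [315. 237.   0.]
top notebook 0.96 [242. 371.] [ 293. -235.    0.]
scene push_bar 0.77 [223. 434.] [ 501. -401.  115.]
scene wheel_fr 0.33 [228. 396.] [ 508. -299.   14.]
scene wheel_rl 0.69 [246. 402.] [ 453. -336.   14.]
scene wheel_rl 0.66 [226. 438.] [ 568. -414.   14.]
scene wheel_rr 0.91 [219. 417.] [ 567. -347.   14.]
scene drip_mat 0.69 [210. 406.] [ 593. -305.    1.]
scene drip_mat 0.56 [178. 242.] [484. 248.   1.]
scene trolley 0.93 [217. 382.] [ 538. -244.    0.]
scene pepper_mill 0.41 [204. 374.] [ 543. -210.   43.]
scene honey_jar 0.64 [227. 398.] [ 495. -306.   43.]
scene salt_shaker 0.79 [216. 366.] [ 490. -204.   43.]
scene spice_0 0.72 [221. 383.] [ 497. -258.   43.]
scene spice_0 0.44 [208. 408.] [ 574. -312.   43.]
scene mug_tea 0.91 [217. 215.] [313. 244.   0.]
scene mug_tea 0.5 [219. 380.] [ 529. -241.    0.]
scene notebook 0.84 [278. 346.] [ 290. -225.    0.]
[ 275.48872724  -59.44118427 1283.3255847 ] [ 0.70988375 -0.70168919  0.04689271 -0.03870951]
```

```bash
python3 - <<'E'
import cv2
t=cv2.imread("pics/a_top.png");s=cv2.imread("pics/a_scene.png")
cv2.imwrite("pics/a1.png",cv2.resize(t[110:270,160:470],(800,413),interpolation=cv2.INTER_CUBIC))
cv2.imwrite("pics/a2.png",cv2.resize(s[120:300,160:470],(800,465),interpolation=cv2.INTER_CUBIC))
E
```

```text
(no output)
```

View pics/a1.png

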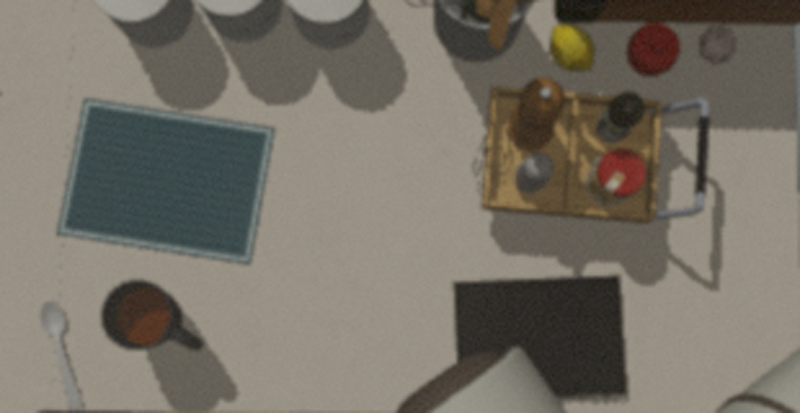

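View pics/a2.png

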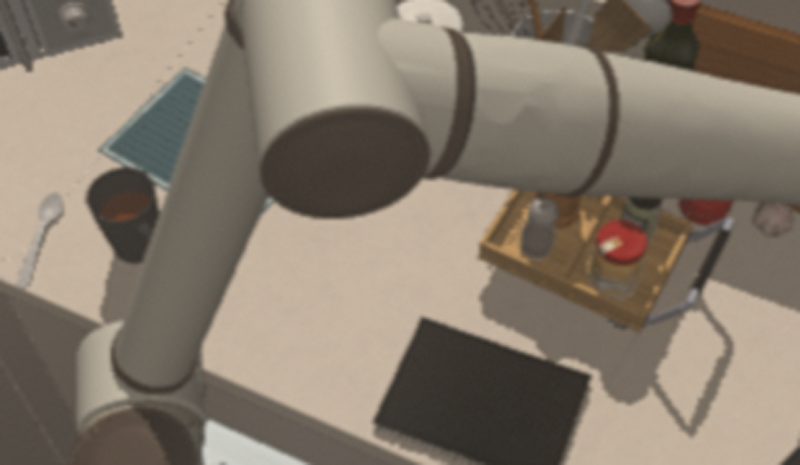

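Top crop: mat corners at (88,100), (272,130), (248,262), (60,234). Tray corners are at (490,88), (662,100), (655,220), (484,207), and the bar runs from (704,118) to (701,192). The scene view shows the same layout, with the trolley clear of the notebook. Next I'll convert these to world coordinates.

```bash
python3 - <<'E'
from h import *
im=imaging.get_image("top")
px=lambda u,v:(110+(v+.5)/2.581-.5,160+(u+.5)/2.581-.5)
I=cv2.imread("pics/a_top.png")
hsv=cv2.cvtColor(I,cv2.COLOR_BGR2HSV);m=((hsv[...,0]>80)&(hsv[...,0]<115)&(hsv[...,1]>60)).astype(np.uint8)
m=cv2.morphologyEx(m,cv2.MORPH_OPEN,np.ones((3,3)))
n,l,st,c=cv2.connectedComponentsWithStats(m[110:270,160:300]);k=1+np.argmax(st[1:,4]);print(st[k],c[k]+[160,110])
ys,xs=np.where(l==k);W=np.array([at(im,(y+110,x+160),1)[:2] for y,x in zip(ys,xs)])
print("mat seg",W.mean(0),cv2.minAreaRect(W.astype(np.float32)))
def fit(name,cs,z):
    P=np.array([at(im,px(*q),z)[:2] for q in cs]);print(name,P.round(1).tolist(),P.mean(0).round(1))
    f=(P[0]+P[3]-P[1]-P[2])/2; s=(P[3]+P[2]-P[0]-P[1])/2
    print(np.degrees(np.arctan2(f[1],f[0])),np.degrees(np.arctan2(s[1],s[0]))-90,np.linalg.norm(f),np.linalg.norm(s))
fit("mat",[(88,100),(272,130),(248,262),(60,234)],1)
fit("tray",[(490,88),(662,100),(655,220),(484,207)],70)
P=[at(im,px(*q),115).round(1) for q in [(704,118),(701,192)]];print(P,np.mean(P,0))
E
```

```text
Traceback (most recent call last):
ValueError: attempt to get argmax of an empty sequence
```

```bash
python3 - <<'E'
from h import *
im=imaging.get_image("top")
px=lambda u,v:(110+(v+.5)/2.581-.5,160+(u+.5)/2.581-.5)
I=cv2.imread("pics/a_top.png")
b=cv2.GaussianBlur(I,(3,3),0).astype(int);m=((b[...,0]>b[...,2]+5)).astype(np.uint8)
n,l,st,c=cv2.connectedComponentsWithStats(m[110:270,160:300]);k=1+np.argmax(st[1:,4]);print(st[k],c[k]+[160,110])
ys,xs=np.where(l==k);W=np.array([at(im,(y+110,x+160),1)[:2] for y,x in zip(ys,xs)])
print("mat seg",W.mean(0),cv2.minAreaRect(W.astype(np.float32)))
def fit(name,cs,z):
    P=np.array([at(im,px(*q),z)[:2] for q in cs]);print(name,P.round(1).tolist(),P.mean(0).round(1))
    f=(P[0]+P[3]-P[1]-P[2])/2; s=(P[3]+P[2]-P[0]-P[1])/2
    print(np.degrees(np.arctan2(f[1],f[0])),np.degrees(np.arctan2(s[1],s[0]))-90,np.linalg.norm(f),np.linalg.norm(s))
fit("mat",[(88,100),(272,130),(248,262),(60,234)],1)
fit("tray",[(490,88),(662,100),(655,220),(484,207)],70)
P=[at(im,px(*q),115).round(1) for q in [(704,118),(701,192)]];print(P,np.mean(P,0))
E
```

```text
[  24   40   81   61 3710] [224.17897574 179.67681941]
mat seg [493.14567444 250.91658628] ((493.24957275390625, 251.15182495117188), (241.69097900390625, 172.01348876953125), 81.86822509765625)
mat [[596.9, 356.0], [560.7, 118.2], [389.8, 143.7], [422.6, 382.7]] [492.5 250.1]
81.76996186771817 81.41275863125281 240.93134312577618 174.5371096538813
tray [[601.6, -157.0], [589.4, -368.5], [440.6, -357.3], [453.9, -150.1]] [ 521.4 -258.3]
86.52957837195292 86.50983753450075 209.74204171552444 148.54199866022736
[array([ 556.7, -406.4,  115. ]), array([ 468.2, -400.8,  115. ])] [ 512.45 -403.6   115.  ]
```

```bash
cat >> h.py <<'E'
def psi():
    q=read_state()["ee_rot"];y=R.from_quat(q).as_matrix()[:,1];return np.arctan2(y[1],y[0])
def rows(c,T):
    "c, T: (x,y,z,psi) commanded / targets -> (delta_pos, yaw)"
    x=np.array([-np.sin(c[3]),np.cos(c[3])]);y=np.array([np.cos(c[3]),np.sin(c[3])])
    for t in T:
        d=np.array(t[:2])-c[:2];print([round(float(d@x),1),round(float(d@y),1),round(float(c[2]-t[2]),1)],round(float(c[3]-t[3]),4))
E
python3 - <<'E'
from h import *
p=psi();print(np.degrees(p))
c=[216.555,-586.262,256.312,p];e=[512.5,-403.2,256.3,np.radians(86.5)]
rows(c,[e])
E
```

```text
110.2687874174768
[-341.0, 69.2, 0.0] 0.4148
```

{"method": "apply_moves", "body": {
  "rows": [
    {"hand": 0, "delta_pos": [-15, 3, 0], "yaw": 0.03},
    {"hand": 0, "delta_pos": [-45, 9, 0], "yaw": 0.07},
    {"hand": 0, "delta_pos": [-80, 16, 0], "yaw": 0.12},
    {"hand": 0, "delta_pos": [-118, 24, 0], "yaw": 0.17},
    {"hand": 0, "delta_pos": [-156, 32, 0], "yaw": 0.22},
    {"hand": 0, "delta_pos": [-194, 40, 0], "yaw": 0.27},
    {"hand": 0, "delta_pos": [-232, 47, 0], "yaw": 0.32},
    {"hand": 0, "delta_pos": [-268, 54, 0], "yaw": 0.36},
    {"hand": 0, "delta_pos": [-300, 61, 0], "yaw": 0.39},
    {"hand": 0, "delta_pos": [-325, 66, 0], "yaw": 0.41},
    {"hand": 0, "delta_pos": [-341, 69.2, 0], "yaw": 0.4148},
    {"hand": 0, "delta_pos": [-341, 69.2, 0], "yaw": 0.4148}
  ]
}}

```text
clock: 2.55
position: [515.3, -401.2, 255.8]
ee_rot: [0.029, 1.0, 0.0, 0.0]
contact_force: [-0.2, -1.0, -0.7]
gripper_width: 42.5
grasp_force: 0.0
```

```bash
python3 - <<'E'
from h import *
s=read_state();print(s["position"],np.degrees(psi()),s["contact_force"],s["clock"],s["gripper_width"])
look(("wrist","top"),["push_bar","wheel_rl","wheel_rr","honey_jar"],save="b")
im=imaging.get_image("wrist");print(im["xyz"])
print(proj(im,[[512.5,-403.2,115],[512.5-61*.998,-403.2+61*.061,115],[512.5+61*.998,-403.2-61*.061,115]]))
E
```

```text
[ 515.2907849  -401.22739036  255.75586964] 86.72215183149386 [-0.21599473 -1.02161956 -0.67474677] 2.55 42.47209497533619
wrist push_bar 0.6 [185. 319.] [ 509. -403.  115.]
wrist wheel_rl 0.96 [120. 384.] [ 464. -330.   14.]
wrist wheel_rr 0.87 [214. 379.] [ 572. -337.   14.]
wrist honey_jar 0.88 [142. 414.] [ 486. -305.   43.]
top push_bar 0.77 [168. 431.] [ 518. -400.  115.]
top wheel_rl 0.76 [191. 400.] [ 459. -326.   14.]
top wheel_rr 0.41 [161. 366.] [ 560. -215.   14.]
[ 443.43487212 -399.60749684  374.2029786 ]
[[192.60595704 322.64794992]
 [117.94410898 322.66817073]
 [258.63696993 322.62808558]]
```

View pics/b_wrist.png

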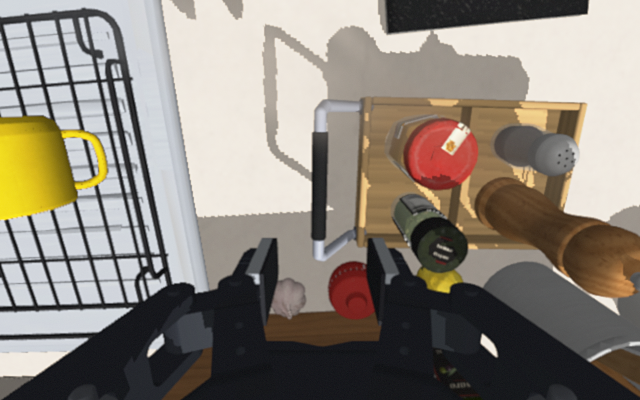

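The wrist view shows the black sleeve running from (row 132, col 320) to (row 239, col 318). The honey jar, spice jar, mill and shaker are all upright in the tray.

```bash
python3 - <<'E'
from h import *
im=imaging.get_image("wrist")
s=read_state();print(s["position"],np.degrees(psi()),s["clock"])
a,b=[at(im,q,115) for q in [(132,320),(239,318.5)]];print(a,b,(a+b)/2)
d=a-b;print(np.degrees(np.arctan2(d[1],d[0]))-90, np.linalg.norm(d))
E
```

```text
[ 512.12599993 -403.49587739  256.41198869] 86.46885074188437 3.15
[ 462.5114015  -402.18010227  115.        ] [ 554.35304808 -409.27328461  115.        ] [ 508.43222479 -405.72669344  115.        ]
85.5836568413117 92.11515228801814
```

{"method": "apply_moves", "body": {
  "rows": [
    {"hand": 0, "delta_pos": [0, 0, 8], "yaw": 0},
    {"hand": 0, "delta_pos": [1, 0, 25], "yaw": 0},
    {"hand": 0, "delta_pos": [1, 0, 50], "yaw": 0},
    {"hand": 0, "delta_pos": [1, 0, 75], "yaw": 0},
    {"hand": 0, "delta_pos": [1, 0, 98], "yaw": 0},
    {"hand": 0, "delta_pos": [1, 0, 117], "yaw": 0},
    {"hand": 0, "delta_pos": [1, 0, 129], "yaw": 0},
    {"hand": 0, "delta_pos": [1, 0, 135], "yaw": 0},
    {"hand": 0, "delta_pos": [1, 0, 135], "yaw": 0},
    {"hand": 0, "delta_pos": [1, 0, 135], "yaw": 0},
    {"hand": 0, "delta_pos": [1, 0, 135], "yaw": 0}
  ]
}}

```text
clock: 4.07
position: [512.3, -403.6, 122.8]
ee_rot: [0.03, 1.0, -0.001, 0.001]
contact_force: [0.5, 0.4, 0.2]
gripper_width: 42.6
grasp_force: 0.0
```

```bash
python3 - <<'E'
from h import *
im=imaging.get_image("wrist");cv2.imwrite("pics/c.png",im["pixels"][:,:,::-1])
s=read_state();print(s["position"],np.degrees(psi()),s["contact_force"],s["clock"])
E
```

```text
[ 512.26276141 -403.6050833   122.89613658] 86.51846213680541 [-0.76779611  0.40000044  1.1511312 ] 4.1167
```

View pics/c.png

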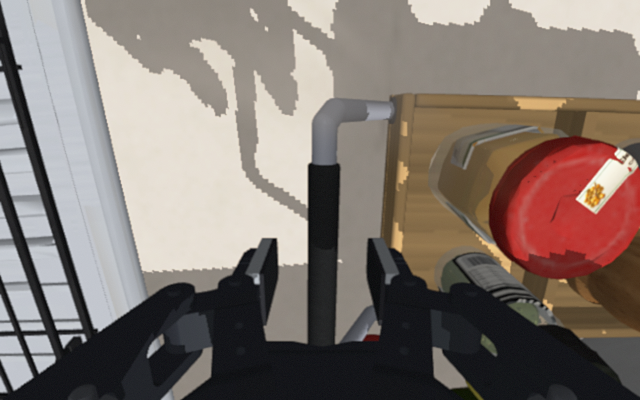

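The bar is centred between the open pads (column 323), so I'll close on it.

{"method": "apply_moves", "body": {
  "rows": [
    {"hand": -0.5, "delta_pos": [0, 0, 0], "yaw": 0},
    {"hand": -0.6, "delta_pos": [0, 0, 0], "yaw": 0},
    {"hand": -1, "delta_pos": [0, 0, 0], "yaw": 0},
    {"hand": -1, "delta_pos": [0, 0, 0], "yaw": 0},
    {"hand": -1, "delta_pos": [0, 0, 0], "yaw": 0},
    {"hand": -1, "delta_pos": [0, 0, 0], "yaw": 0}
  ]
}}

```text
clock: 4.62
position: [511.8, -403.4, 122.1]
ee_rot: [0.03, 1.0, -0.0, 0.001]
contact_force: [-0.1, -0.6, 2.9]
gripper_width: 8.0
grasp_force: 58.6
```

{"method": "apply_moves", "body": {
  "rows": [
    {"hand": -1, "delta_pos": [0, 1, 0], "yaw": 0},
    {"hand": -1, "delta_pos": [0, 4, 0], "yaw": 0},
    {"hand": -1, "delta_pos": [0, 10, 0], "yaw": 0},
    {"hand": -1, "delta_pos": [0, 18, 0], "yaw": 0},
    {"hand": -1, "delta_pos": [0, 28, 0], "yaw": 0},
    {"hand": -1, "delta_pos": [0, 39, 0], "yaw": 0},
    {"hand": -1, "delta_pos": [0, 50, 0], "yaw": 0},
    {"hand": -1, "delta_pos": [0, 61, 0], "yaw": 0},
    {"hand": -1, "delta_pos": [0, 72, 0], "yaw": 0},
    {"hand": -1, "delta_pos": [0, 82, 0], "yaw": 0},
    {"hand": -1, "delta_pos": [0, 88, 0], "yaw": 0},
    {"hand": -1, "delta_pos": [0, 90, 0], "yaw": 0}
  ]
}}

```text
clock: 5.62
position: [518.1, -311.4, 122.0]
ee_rot: [0.03, 1.0, -0.0, 0.001]
contact_force: [1.5, -1.7, 5.2]
gripper_width: 8.0
grasp_force: 59.0
```

```bash
python3 - <<'E'
from h import *
im=imaging.get_image("top");cv2.imwrite("pics/d.png",cv2.resize(im["pixels"][110:270,160:470,::-1],(800,413),interpolation=cv2.INTER_CUBIC))
s=read_state();print(s["position"],np.degrees(psi()),s["contact_force"],s["wrist_torque"],s["clock"],s["gripper_width"])
E
```

```text
[ 518.08696357 -311.2756732   121.93663219] 86.58964848058044 [ 3.04623669 -0.04102062  5.36774856] [ 0.19684374 -0.91813056 -0.10444169] 5.6667 7.872826123361933
```

View pics/d.png

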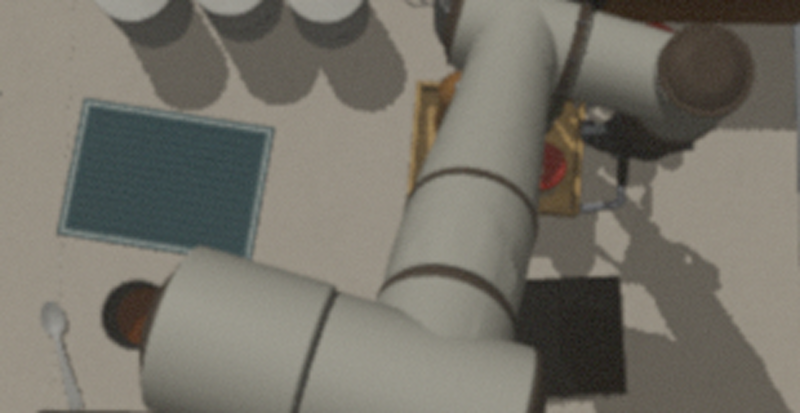

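The trolley followed the bar straight: its front edge moved from crop column 487 to 413, and the tray is still square to the bar. Next I'll check the arm's clearance in the scene view and work out the S-curve.

```bash
cat > plan.py <<'E'
from h import *
from scipy.optimize import fsolve
r=np.radians
th0,th1=r(86.5),r(81.8); B0=np.array([517.0,-313.3]); M=np.array([493.,251.])
H=lambda t:np.array([np.cos(t),np.sin(t)])
A0=B0+70*H(th0); A1=M-75*H(th1)
sm=lambda x:(lambda x:x*x*(3-2*x))(np.clip(x,0,1))
def path(al,c,L1=140,L3=135,end=55):
    s=np.arange(0,L1+c+L3+end+.01,.5)
    t=th0+(al-th0)*sm(s/L1)+(th1-al)*sm((s-L1-c)/L3)
    d=np.stack([np.cos(t),np.sin(t)],1); A=A0+np.vstack([[0,0],np.cumsum((d[1:]+d[:-1])/4,0)])
    return s,t,A
al,c=fsolve(lambda v:(lambda p:p[2][-1]-A1+(0 if True else 0))(path(v[0],round(v[1]*2)/2)) if False else (lambda s,t,A:A[-1]+H(th1)*((v[1]-np.floor(v[1]*2)/2))-A1)(*path(v[0],np.floor(v[1]*2)/2)),[r(104),70])
c=round(c*2)/2; s,t,A=path(al,c); B=A-70*H(t).T if False else A-70*np.stack([np.cos(t),np.sin(t)],1)
E
python3 - <<'E'
from plan import *
print(np.degrees(al),c,s[-1],A[-1],A1,B[-1])
ramp=np.array([1,4,10,19,30,41,52,63,74,83,89,91])
base=0
st=read_state();print(st["position"],np.round(st["joints"],2))
for k in range(5):
    S=np.minimum(base+ramp,s[-1]);f=lambda q:[*[np.interp(q,s,B[:,i]) for i in(0,1)],121.3,np.interp(q,s,t)]
    print("call",k);rows(f(base),[f(q) for q in S]);base=S[-1]
im=imaging.get_image("scene");cv2.imwrite("pics/e.png",im["pixels"][:,:,::-1])
E
```

```text
104.968383305708 97.0 427.0 [482.27418498 176.56800023] [482.30282997 176.76678268] [472.29015962 107.28366407]
[ 518.08696357 -311.2756732   121.93663219] [-0.27  0.47 -0.22 -0.   -0.88 -1.36]
call 0
[-0.0, 1.0, 0.0] -0.0
[-0.1, 4.0, 0.0] -0.0008
[-0.3, 10.0, 0.0] -0.0047
[-1.0, 19.0, 0.0] -0.0162
[-2.3, 30.0, 0.0] -0.0381
[-3.7, 41.1, 0.0] -0.0667
[-5.1, 52.3, 0.0] -0.1004
[-6.4, 63.5, 0.0] -0.1371
[-7.3, 74.8, 0.0] -0.175
[-7.7, 84.0, 0.0] -0.2055
[-7.8, 90.2, 0.0] -0.2252
[-7.7, 92.2, 0.0] -0.2315
call 1
[-0.2, 1.0, 0.0] -0.0031
[-0.8, 4.0, 0.0] -0.0123
[-1.9, 10.0, 0.0] -0.0297
[-3.2, 19.1, 0.0] -0.0528
[-4.0, 30.2, 0.0] -0.0746
[-4.0, 41.2, 0.0] -0.0878
[-3.2, 52.2, 0.0] -0.0908
[-2.2, 63.1, 0.0] -0.0908
[-1.2, 74.1, 0.0] -0.0908
[-0.4, 83.0, 0.0] -0.0908
[0.1, 89.0, 0.0] -0.0908
[0.3, 91.0, 0.0] -0.0908
call 2
[-0.0, 1.0, 0.0] 0.0
[0.0, 4.0, 0.0] 0.0
[0.0, 10.0, 0.0] 0.0
[0.0, 19.0, 0.0] 0.0
[0.0, 30.0, 0.0] 0.0
[0.0, 41.0, 0.0] 0.0
[0.0, 52.0, 0.0] 0.0
[0.3, 63.0, 0.0] 0.0041
[1.4, 74.0, 0.0] 0.0218
[2.7, 83.1, 0.0] 0.045
[3.7, 89.1, 0.0] 0.064
[4.1, 91.2, 0.0] 0.0709
call 3
[0.2, 1.0, 0.0] 0.0035
[1.0, 4.0, 0.0] 0.0145
[2.5, 10.0, 0.0] 0.0379
[4.6, 19.2, 0.0] 0.0757
[6.9, 30.5, 0.0] 0.1245
[8.7, 41.9, 0.0] 0.1737
[9.7, 53.3, 0.0] 0.2205
[9.9, 64.7, 0.0] 0.2625
[9.2, 75.9, 0.0] 0.297
[7.9, 84.9, 0.0] 0.3177
[6.6, 90.8, 0.0] 0.3271
[6.1, 92.8, 0.0] 0.3293
call 4
[0.1, 1.0, 0.0] 0.0009
[0.2, 4.0, 0.0] 0.003
[0.3, 10.0, 0.0] 0.0041
[0.2, 19.0, 0.0] 0.0041
[0.2, 30.0, 0.0] 0.0041
[0.1, 41.0, 0.0] 0.0041
[0.1, 52.0, 0.0] 0.0041
[0.0, 63.0, 0.0] 0.0041
[0.0, 63.0, 0.0] 0.0041
[0.0, 63.0, 0.0] 0.0041
[0.0, 63.0, 0.0] 0.0041
[0.0, 63.0, 0.0] 0.0041
```

View pics/e.png

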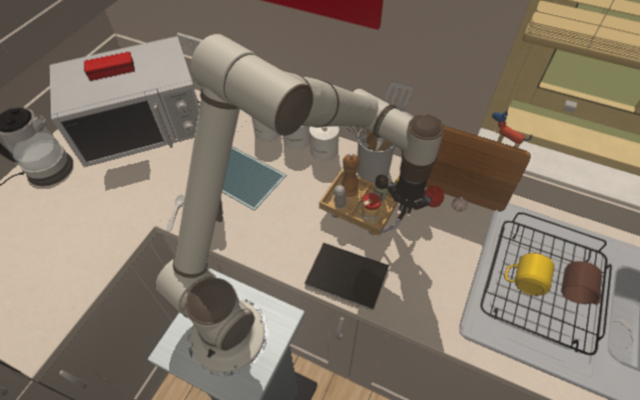

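The scene view shows the elbow high above the worktop, well clear of the microwave, and all four items upright in the tray. Now the first curve segment.

{"method": "apply_moves", "body": {
  "rows": [
    {"hand": -1, "delta_pos": [0, 1, 0], "yaw": 0},
    {"hand": -1, "delta_pos": [-0.1, 4, 0], "yaw": -0.001},
    {"hand": -1, "delta_pos": [-0.3, 10, 0], "yaw": -0.005},
    {"hand": -1, "delta_pos": [-1, 19, 0], "yaw": -0.016},
    {"hand": -1, "delta_pos": [-2.3, 30, 0], "yaw": -0.038},
    {"hand": -1, "delta_pos": [-3.7, 41, 0], "yaw": -0.067},
    {"hand": -1, "delta_pos": [-5.1, 52.3, 0], "yaw": -0.1},
    {"hand": -1, "delta_pos": [-6.4, 63.5, 0], "yaw": -0.137},
    {"hand": -1, "delta_pos": [-7.3, 74.8, 0], "yaw": -0.175},
    {"hand": -1, "delta_pos": [-7.7, 84, 0], "yaw": -0.206},
    {"hand": -1, "delta_pos": [-7.8, 90.2, 0], "yaw": -0.225},
    {"hand": -1, "delta_pos": [-7.7, 92.2, 0], "yaw": -0.2315}
  ]
}}

```text
clock: 6.72
position: [531.3, -219.7, 122.0]
ee_rot: [-0.086, 0.996, 0.0, 0.001]
contact_force: [4.1, -0.9, 5.8]
gripper_width: 7.8
grasp_force: 59.6
```

{"method": "apply_moves", "body": {
  "rows": [
    {"hand": -1, "delta_pos": [-0.2, 1, 0], "yaw": -0.003},
    {"hand": -1, "delta_pos": [-0.8, 4, 0], "yaw": -0.012},
    {"hand": -1, "delta_pos": [-1.9, 10, 0], "yaw": -0.03},
    {"hand": -1, "delta_pos": [-3.2, 19, 0], "yaw": -0.053},
    {"hand": -1, "delta_pos": [-4, 30, 0], "yaw": -0.075},
    {"hand": -1, "delta_pos": [-4, 41, 0], "yaw": -0.088},
    {"hand": -1, "delta_pos": [-3.2, 52, 0], "yaw": -0.091},
    {"hand": -1, "delta_pos": [-2.2, 63, 0], "yaw": -0.091},
    {"hand": -1, "delta_pos": [-1.2, 74, 0], "yaw": -0.091},
    {"hand": -1, "delta_pos": [-0.4, 83, 0], "yaw": -0.091},
    {"hand": -1, "delta_pos": [0.1, 89, 0], "yaw": -0.091},
    {"hand": -1, "delta_pos": [0.3, 91, 0], "yaw": -0.091}
  ]
}}

```text
clock: 7.72
position: [516.1, -130.0, 122.0]
ee_rot: [-0.131, 0.991, 0.0, 0.002]
contact_force: [4.2, -0.6, 5.3]
gripper_width: 7.9
grasp_force: 59.4
```

```bash
python3 - <<'E'
from plan import *
im=imaging.get_image("top");cv2.imwrite("pics/f.png",cv2.resize(im["pixels"][110:270,160:470,::-1],(800,413),interpolation=cv2.INTER_CUBIC))
s0=read_state();print(s0["position"],np.degrees(psi()),s0["contact_force"],s0["wrist_torque"],s0["clock"],np.round(s0["joints"],2))
print([np.interp(182,s,B[:,i]) for i in (0,1)],np.degrees(np.interp(182,s,t)))
E
```

```text
[ 515.99670098 -129.92302659  121.96270936] 105.03946756931384 [3.44015482 1.16161119 5.4418045 ] [ 0.61647924 -1.34659881 -0.33550031] 7.7667 [ 0.06  0.37 -0.4  -0.   -0.8  -1.37]
[np.float64(514.6056068282672), np.float64(-132.05834139461604)] 104.968383305708
```

View pics/f.png

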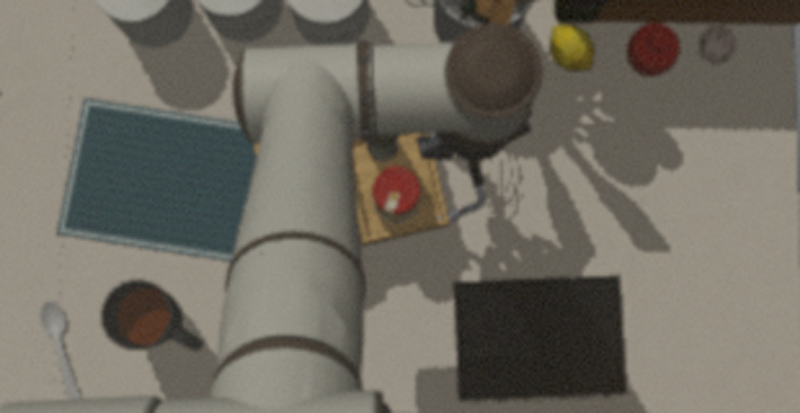

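The trolley is tracking the plan: the tray's near edge runs from (365,243) to (448,224), a heading of about 104°, and the red lid is upright. It hasn't reached the mat yet. Continuing.

{"method": "apply_moves", "body": {
  "rows": [
    {"hand": -1, "delta_pos": [0, 1, 0], "yaw": 0},
    {"hand": -1, "delta_pos": [0, 4, 0], "yaw": 0},
    {"hand": -1, "delta_pos": [0, 10, 0], "yaw": 0},
    {"hand": -1, "delta_pos": [0, 19, 0], "yaw": 0},
    {"hand": -1, "delta_pos": [0, 30, 0], "yaw": 0},
    {"hand": -1, "delta_pos": [0, 41, 0], "yaw": 0},
    {"hand": -1, "delta_pos": [0, 52, 0], "yaw": 0},
    {"hand": -1, "delta_pos": [0.3, 63, 0], "yaw": 0.004},
    {"hand": -1, "delta_pos": [1.4, 74, 0], "yaw": 0.022},
    {"hand": -1, "delta_pos": [2.7, 83.1, 0], "yaw": 0.045},
    {"hand": -1, "delta_pos": [3.7, 89.1, 0], "yaw": 0.064},
    {"hand": -1, "delta_pos": [4.1, 91.2, 0], "yaw": 0.071}
  ]
}}

```text
clock: 8.77
position: [487.5, -43.5, 121.9]
ee_rot: [-0.096, 0.995, 0.0, 0.001]
contact_force: [4.3, -1.1, 6.1]
gripper_width: 7.4
grasp_force: 59.3
```

{"method": "apply_moves", "body": {
  "rows": [
    {"hand": -1, "delta_pos": [0.2, 1, 0], "yaw": 0.0035},
    {"hand": -1, "delta_pos": [1, 4, 0], "yaw": 0.0145},
    {"hand": -1, "delta_pos": [2.5, 10, 0], "yaw": 0.038},
    {"hand": -1, "delta_pos": [4.6, 19.2, 0], "yaw": 0.076},
    {"hand": -1, "delta_pos": [6.9, 30.5, 0], "yaw": 0.1245},
    {"hand": -1, "delta_pos": [8.7, 41.9, 0], "yaw": 0.174},
    {"hand": -1, "delta_pos": [9.7, 53.3, 0], "yaw": 0.22},
    {"hand": -1, "delta_pos": [9.9, 64.7, 0], "yaw": 0.2625},
    {"hand": -1, "delta_pos": [9.2, 75.9, 0], "yaw": 0.297},
    {"hand": -1, "delta_pos": [7.9, 84.9, 0], "yaw": 0.318},
    {"hand": -1, "delta_pos": [6.6, 90.8, 0], "yaw": 0.327},
    {"hand": -1, "delta_pos": [6.1, 92.8, 0], "yaw": 0.3293}
  ]
}}

```text
clock: 9.77
position: [461.8, 45.4, 121.7]
ee_rot: [0.068, 0.998, -0.001, -0.001]
contact_force: [-0.1, -2.1, 11.1]
gripper_width: 7.8
grasp_force: 59.6
```

```bash
python3 - <<'E'
from plan import *
im=imaging.get_image("top");cv2.imwrite("pics/g.png",cv2.resize(im["pixels"][110:270,160:470,::-1],(800,413),interpolation=cv2.INTER_CUBIC))
s0=read_state();print(s0["position"],np.degrees(psi()),s0["contact_force"],s0["wrist_torque"],s0["clock"],np.round(s0["joints"],2))
print([np.interp(364,s,B[:,i]) for i in (0,1)],np.degrees(np.interp(364,s,t)))
# predicted tray corners (z70) at this pose, in crop pixels
b=s0["position"][:2];h=psi();f=H(h);n=np.array([-f[1],f[0]]);o=b+145*f
q=proj(im,[[*(o+x*f+y*n),70] for x,y in[(105,75),(105,-75),(-105,-75),(-105,75)]])
print([((c-160)*2.581,(r_-110)*2.581) for r_,c in q])
E
```

```text
[461.94157102  45.6026742  121.6777181 ] 82.15588544478737 [-0.75945199  1.71205943 10.47062798] [0.12052746 0.27653676 0.03836559] 9.8167 [ 0.45  0.27 -0.56 -0.   -0.75 -2.16]
[np.float64(463.5990419560963), np.float64(44.88592849985457)] 82.03443583631719
[(np.float64(105.79593338706944), np.float64(227.92868165296449)), (np.float64(128.51703210582508), np.float64(107.18935237460914)), (np.float64(298.7572741114804), np.float64(132.5193558736496)), (np.float64(278.5575799192321), np.float64(253.75990975548297))]
```

View pics/g.png

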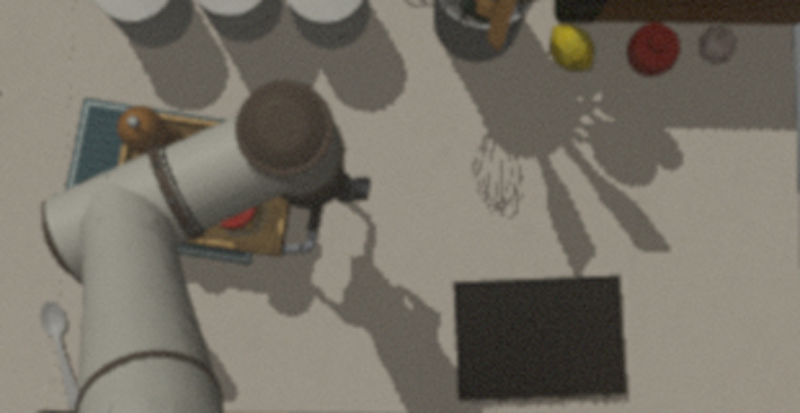

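The tray matches the prediction: its rear near corner is at (280,253), predicted (279,254). It is square to the mat, so I'll do the last straight run.

{"method": "apply_moves", "body": {
  "rows": [
    {"hand": -1, "delta_pos": [0, 1, 0], "yaw": 0.001},
    {"hand": -1, "delta_pos": [0.2, 4, 0], "yaw": 0.003},
    {"hand": -1, "delta_pos": [0.2, 10, 0], "yaw": 0.004},
    {"hand": -1, "delta_pos": [0.2, 18, 0], "yaw": 0.004},
    {"hand": -1, "delta_pos": [0.2, 28, 0], "yaw": 0.004},
    {"hand": -1, "delta_pos": [0.1, 39, 0], "yaw": 0.004},
    {"hand": -1, "delta_pos": [0.1, 49, 0], "yaw": 0.004},
    {"hand": -1, "delta_pos": [0, 57, 0], "yaw": 0.004},
    {"hand": -1, "delta_pos": [0, 61, 0], "yaw": 0.004},
    {"hand": -1, "delta_pos": [0, 63, 0], "yaw": 0.004},
    {"hand": -1, "delta_pos": [0, 63, 0], "yaw": 0.004},
    {"hand": -1, "delta_pos": [0, 63, 0], "yaw": 0.004}
  ]
}}

```text
clock: 10.82
position: [470.7, 107.6, 121.7]
ee_rot: [0.071, 0.998, -0.001, -0.001]
contact_force: [-0.8, 0.2, 10.3]
gripper_width: 7.9
grasp_force: 59.5
```

```bash
python3 - <<'E'
from plan import *
s0=read_state();b=s0["position"][:2];h=psi();o=b+145*H(h)
print(s0["position"],np.degrees(h),s0["contact_force"],s0["clock"],"trolley in mat frame",(o-M)@H(th1),(o-M)@np.array([-np.sin(th1),np.cos(th1)]))
E
```

```text
[470.67149948 107.58856006 121.6661643 ] 81.89940696447734 [-0.77885379  0.19422687 10.25901756] 10.8167 trolley in mat frame -0.13014294708931126 1.8971701291556287
```

{"method": "apply_moves", "body": {
  "rows": [
    {"hand": -0.7, "delta_pos": [0, 0, 0], "yaw": 0},
    {"hand": -0.6, "delta_pos": [0, 0, 0], "yaw": 0},
    {"hand": -0.4, "delta_pos": [0, 0, 0], "yaw": 0},
    {"hand": -0.2, "delta_pos": [0, 0, 0], "yaw": 0},
    {"hand": 0, "delta_pos": [0, 0, 0], "yaw": 0},
    {"hand": 0, "delta_pos": [0, 0, 0], "yaw": 0},
    {"hand": 0, "delta_pos": [0, 0, -5], "yaw": 0},
    {"hand": 0, "delta_pos": [0, 0, -20], "yaw": 0},
    {"hand": 0, "delta_pos": [0, 0, -45], "yaw": 0},
    {"hand": 0, "delta_pos": [0, 0, -75], "yaw": 0},
    {"hand": 0, "delta_pos": [0, 0, -105], "yaw": 0},
    {"hand": 0, "delta_pos": [0, 0, -135], "yaw": 0}
  ]
}}

```text
clock: 11.82
position: [471.8, 107.0, 258.1]
ee_rot: [0.071, 0.997, -0.0, -0.0]
contact_force: [0.9, 0.1, -0.1]
gripper_width: 42.7
grasp_force: 0.0
```

{"method": "apply_moves", "body": {
  "rows": [
    {"hand": 0, "delta_pos": [0, -10, -15], "yaw": 0},
    {"hand": 0, "delta_pos": [0, -30, -20], "yaw": 0},
    {"hand": 0, "delta_pos": [0, -60, -20], "yaw": 0},
    {"hand": 0, "delta_pos": [0, -95, -20], "yaw": 0},
    {"hand": 0, "delta_pos": [0, -130, -20], "yaw": 0},
    {"hand": 0, "delta_pos": [0, -165, -20], "yaw": 0},
    {"hand": 0, "delta_pos": [0, -200, -20], "yaw": 0},
    {"hand": 0, "delta_pos": [0, -230, -20], "yaw": 0},
    {"hand": 0, "delta_pos": [0, -255, -20], "yaw": 0},
    {"hand": 0, "delta_pos": [0, -265, -20], "yaw": 0},
    {"hand": 0, "delta_pos": [0, -270, -20], "yaw": 0},
    {"hand": 0, "delta_pos": [0, -270, -20], "yaw": 0}
  ]
}}

```text
clock: 12.82
position: [433.6, -160.4, 276.4]
ee_rot: [0.072, 0.997, 0.0, -0.0]
contact_force: [-0.2, -0.0, -0.6]
gripper_width: 42.6
grasp_force: 0.0
```

```bash
python3 - <<'E'
from h import *
look(("top","scene"),["push_bar","wheel_fl","wheel_fr","wheel_rl","wheel_rr","trolley"],save="k")
t=cv2.imread("pics/k_top.png")[120:230,160:320];s=cv2.imread("pics/k_scene.png")[110:260,150:350]
z=lambda a:cv2.resize(a,(640,int(640*a.shape[0]/a.shape[1])),interpolation=cv2.INTER_CUBIC)
o=np.vstack([z(t),z(s)]);print(o.shape)
cv2.imwrite("pics/k.png",cv2.resize(o,None,fx=600/o.shape[0],fy=600/o.shape[0]))
s=read_state();print(s["clock"],s["contact_force"],s["position"])
E
```

```text
top push_bar 0.85 [181. 261.] [470. 112. 115.]
top wheel_rl 0.61 [201. 242.] [422. 186.  14.]
top wheel_rr 0.74 [167. 249.] [534. 167.  14.]
top trolley 0.75 [181. 225.] [488. 249.   0.]
scene push_bar 0.67 [176. 270.] [458. 109. 115.]
scene wheel_fr 0.28 [178. 240.] [477. 246.  14.]
scene wheel_rl 0.89 [193. 251.] [435. 179.  14.]
scene wheel_rl 0.23 [157. 234.] [547. 316.  14.]
scene wheel_rr 0.72 [175. 269.] [527. 161.  14.]
scene trolley 0.95 [174. 242.] [504. 258.   0.]
(920, 640, 3)
13.5167 [ 0.12722183 -0.03785877  0.76514825] [ 433.72699465 -159.90827729  276.28882987]
```

View pics/k.png

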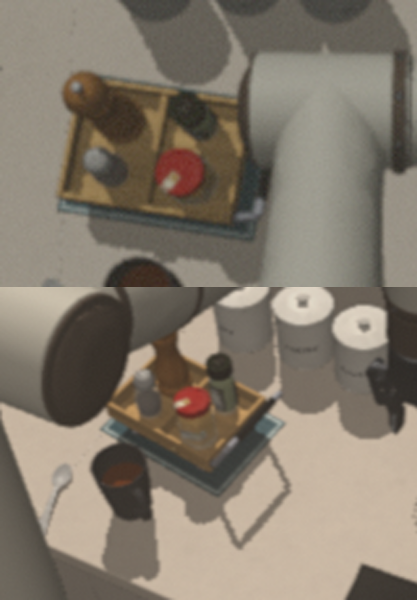

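Both views show the tray centred on the mat with its edges parallel to the pale border. The bar is at the end away from the microwave, all four items and the mug are upright, and the arm is clear.

```bash
python3 -c "
from bench import workorder; print(workorder.job_done())"
```

```text
the job is handed in; nothing more can be done
None
```

The trolley is parked on the drip mat, square to it and within about 5 mm of its centre, with the bar end away from the microwave and its load upright; I handed the job in at 13.5 s. The castors were never visible: that they trail is inferred from 90 mm of straight push before the mat and a 55 mm straight finish.

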